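Stand the casting rings on their crucible formers

TASK

Get the four steel casting rings ready for investing: stand each one upright on the black rubber former of its own size and shape, flat on the seat, centred over the cone inside the grey outline, the oval ring lined up with the oval former. Set the rings down rather than dropping them, and leave the plaster model and the wax jar where they are.

Things in the scene. Friction and masses are not known exactly. Their poses are not given: they have to be found in the camera images.
- ring_small: Smallest round casting ring: plain steel sleeve, 34 mm outside diameter, 42 mm high, wall 3 mm, about 0.1 kg. Open at both ends, stands upright on the bench at the start. Origin: centre of the lower end; z is its upright axis. Round, so yaw is of no account.
- ring_medium: Middle round casting ring: plain steel sleeve, 48 mm outside diameter, 50 mm high, wall 3 mm, about 0.16 kg. Open at both ends, stands upright on the bench at the start. Origin: centre of the lower end; z is its upright axis. Round, so yaw is of no account.
- ring_large: Largest round casting ring: plain steel sleeve, 62 mm outside diameter, 58 mm high, wall 3 mm, about 0.25 kg. Open at both ends, stands upright on the bench at the start. Origin: centre of the lower end; z is its upright axis. Round, so yaw is of no account.
- ring_oval: Oval casting ring: plain steel sleeve, outside 62 mm long by 40 mm across (two flat sides and half-round ends), 46 mm high, wall 3 mm, about 0.17 kg. Open at both ends, stands upright at the start. Origin: centre of the lower end; x along its length, y across its flat sides, z up.
- former_small: Black rubber crucible former fixed to the bench. Disc of 58 mm diameter; flat seat top 8 mm above the bench. The grey outline (36 mm circle) shows where the ring stands; inside it a cone rises 18 mm above the seat (14 mm diameter at its foot) and fits inside the ring with 7 mm play all round. Origin: centre of the underside, on the bench; z up.
- former_medium: Black rubber crucible former fixed to the bench. Disc of 72 mm diameter; flat seat top 8 mm above the bench. The grey outline (50 mm circle) shows where the ring stands; inside it a cone rises 18 mm above the seat (27 mm diameter at its foot) and fits inside the ring with 7 mm play all round. Origin: centre of the underside, on the bench; z up.
- former_large: Black rubber crucible former fixed to the bench. Disc of 86 mm diameter; flat seat top 8 mm above the bench. The grey outline (64 mm circle) shows where the ring stands; inside it a cone rises 18 mm above the seat (41 mm diameter at its foot) and fits inside the ring with 7 mm play all round. Origin: centre of the underside, on the bench; z up.
- former_oval: Black rubber crucible former fixed to the bench. Oval plate 86 mm long by 64 mm across; flat seat top 8 mm above the bench. The grey outline (64 by 42 mm oval) shows where the ring stands; inside it a cone rises 18 mm above the seat (a ridge 41 by 19 mm at its foot) and fits inside the ring with 7 mm play all round. Origin: centre of the underside, on the bench; z up. x along its length.
- stone_model: Bystander: cream plaster jaw model, 62 x 60 mm, 28 mm high, loose on the bench to the left of the work. Leave alone. Origin: centre of the underside.
- wax_jar: Bystander: amber jar with white cap, 52 mm diameter, 60 mm high, loose on the bench to the right of the work. Leave alone. Origin: centre of the underside.
There are look-alikes about, which are no part of the job. What is shaped like the former_oval but orange is not meant.

How it is judged (in metres and radians):
At the end, for the whole second after the job is handed in: Each ring stands on its own former: centre within 9 mm of the former's, lower edge on the seat (5 to 11 mm above the bench), upright within 0.08 rad, at rest (below 0.02 m/s, 0.2 rad/s); the oval ring's length within 0.26 rad of the oval former's, either way round (horizontal distance between ring_small and former_small below 0.009 m and z of ring_small in the frame of former_small between 0.005 and 0.011 m and angle between each of ring_small, ring_medium, ring_large, ring_oval's own z axis and vertical below 0.08 rad and linear speed of each of ring_small, ring_medium, ring_large, ring_oval below 0.02 m/s and angular speed of each of ring_small, ring_medium, ring_large, ring_oval below 0.2 rad/s and horizontal distance between ring_medium and former_medium below 0.009 m and z of ring_medium in the frame of former_medium between 0.005 and 0.011 m and horizontal distance between ring_large and former_large below 0.009 m and z of ring_large in the frame of former_large between 0.005 and 0.011 m and horizontal distance between ring_oval and former_oval below 0.009 m and z of ring_oval in the frame of former_oval between 0.005 and 0.011 m and angle between the x axis of ring_oval and the x axis of former_oval, either way round below 0.26 rad); the robot touches nothing.
It fails at once if a ring is dropped: it moves faster than 0.6 m/s with its lower end less than 30 mm above the bench ((height (world z) of ring_small below 0.03 m and linear speed of ring_small above 0.6 m/s) or (height (world z) of ring_medium below 0.03 m and linear speed of ring_medium above 0.6 m/s) or (height (world z) of ring_large below 0.03 m and linear speed of ring_large above 0.6 m/s) or (height (world z) of ring_oval below 0.03 m and linear speed of ring_oval above 0.6 m/s)).
It fails at once if the plaster model or the wax jar is moved by more than 20 mm (distance of any of stone_model, wax_jar from where it was at the start of the episode above 0.02 m).
It also fails if it takes over 99 s, if anything falls off the work surface, if the arm or the gripper's body presses on something with over 40 N, if the wrist force passes 120 N, or if a joint passes its speed limit or range.

ROBOT

A 6-joint arm with a two-finger parallel gripper is mounted at the origin on the work surface. World frame = base frame: x ahead of the robot, y to its left, z up, the work surface at z = 0. Lengths are in m, angles in degrees, forces in N, time in s.
With the tool pointing down it reaches from about 0.25 to 0.725 m from the base axis. Payload 9.7 kg.
Tool frame: the origin (TCP) lies midway between the tips of the shut fingers; the grasp point (between the pads) lies 19 mm behind it; z points along the fingers, y is the line along which they close (so a half turn about z gives the same grasp; the last joint's range is limited). The gripper opens to 85 mm and grips with 20 to 120 N. Pads are 22 mm wide; open, the fingers measure 114 mm over their backs; the gripper's body (76 mm by 85 mm) begins 54 mm behind the grasp point. The pads swing forward as they close: fully open they stand 13 mm farther back than shut.
Start: joints at [-76.604, 4.979, 10.078, 95.1, 0, 90], TCP at [0.127, -0.535, 0.231] pointing down, gripper open.
Joint ranges: [-179.16, 179.16], [-48.56, 103.87], [-65.8, 70.77], [-126.05, 130.52], [-82.76, 87.17], [-180, 180]. Speed limits (degrees/s): [127.2, 127.2, 147.25, 180, 180, 180].

INTERFACE

Orientations are given as [roll, pitch, yaw] about the fixed x, y, z axes, in that order (R = Rz(yaw) Ry(pitch) Rx(roll)).
In Python, from workcell import * gives the robot as it stands.
- The arm moves only by the tool servo_tool, never from a script. Its argument "moves" is a list of rows, each a list of 4 numbers: the shift along the world's x, y, z in parts of the range, where 1.0 means 80 cm, then the turn about the world's z in fractions of the full range, 1 being 4 rad. A call has 1 to 20 rows; each row is the pose to reach, as a shift and turn from the pose commanded when the call began; what a row does not reach only later rows make up. A row lasts 1/12 s, in which the tool goes at most 41.7 mm and 7.16 degrees, less where a joint would pass 70% of its speed; a pose out of reach is approached as far as the arm can. Shift and turn numbers lie between -1 and 1, and a call with a number outside is refused. A call with a gripper value outside its range is refused whole. "claw" is the closure, from 0 (fully open) to 1 (shut), set as the call begins (left out, the last holds). The fingers move at their own pace and stop on an object; "force" is the grip in N (left out, the last holds). Time passes only in rows, so rows that repeat a pose let the fingers close. It gives the time, the measured TCP pose, the force, the opening and the grip force at its end, in the units of the state.
- get_obs(): the state, without advancing time (a new reading comes with each control period).
- camera(name): name is "side" or "top"; returns the picture (400x640x3 uint8, red, green, blue); there is no depth.
- get_calibration(name): a dict with "fx", "fy", "cx", "cy" (pixels), "k1" (the pictures are not rectified: a ray, as slopes to the right and down, at radius r is drawn at 1 + k1 r^2 times it, then the intrinsics apply), "rvec" (rotation vector, rad) and "tvec" (3), from world to camera coordinates, as OpenCV has them. Camera axes: x right, y down, z forward; pixel columns grow to the right and rows downward; lengths in m; the calibration is good to about 2 mm. A picture is of the moment at which its call begins. get_calibration takes no time and is no camera call.
- job_done(): hands the job in; it is judged then, once.
The state is a dict: "time": time; "q": joint angles; "qd": joint speeds; "joint_efforts": joint torques, N m; "ee_pos": TCP position; "tcp_rot": TCP orientation; "wrist_force": force on the tool from outside, world axes, zero at the start; "torque": the same for the moment, N m; "opening": finger opening in m; "grasp_force": force on a finger pad.
Only numpy, scipy, OpenCV 4.12 (cv2) and the standard library are available. Lean on these libraries where they do the work, as an engineer would, in place of code of your own. Each camera call takes 0.05 s, during which the arm holds its last target. There are 200 camera calls.

## Working session

There is one attempt and no reset: what is moved stays moved. The work goes in short steps, Python scripts to look and compute and a tool call to move; the robot and the scene stay as the last step left them, time stands still between calls to the robot, and variables do not carry over. Pictures are saved under pics/ and viewed, at most 14 in all, crops included, and the job is handed in when it is done.

Besides the shell and the picture viewer there is one more tool, called after "Call:" as name(argument=value, ...) on one line, values as JSON. servo_tool: Moves the arm, as the interface text tells. Its arguments: {"type":"object","properties":{"moves":{"type":"array","items":{"type":"array","items":{"type":"number"}}},"claw":{"type":"number"},"force":{"type":"number"}},"required":["moves"]}

```bash
mkdir -p pics; ls
python3 - <<'E'
from workcell import *
import cv2
for n in("top","side"):
    cv2.imwrite(f"pics/{n}0.png",camera(n)[:,:,::-1]); print(get_calibration(n))
print(get_obs())
E
```

```text
pics
{'fx': 438.1619274483178, 'fy': 438.1619274483178, 'cx': 322.94426751731663, 'cy': 206.22340552576756, 'k1': -0.05506238678635702, 'rvec': array([ 2.16088987, -2.18988735,  0.08037547]), 'tvec': array([-0.00918412,  0.48047723,  1.18179558])}
{'fx': 441.6214442823063, 'fy': 441.6214442823063, 'cx': 310.37381159856784, 'cy': 198.05741740532056, 'k1': -0.11338172046397384, 'rvec': array([ 0.31311763, -2.70184428,  1.3790207 ]), 'tvec': array([0.46378671, 0.11598611, 1.35240217])}
{'time': 0.1, 'q': array([-7.66053616e+01,  5.00930713e+00,  1.00389341e+01,  9.51006143e+01,
       -1.63517171e-03,  8.99990182e+01]), 'qd': array([ 0.00148873, -0.03244361,  0.11810822, -0.04549247, -0.06979875,
       -0.00997188]), 'joint_efforts': array([-1.60387684e-03, -5.21557367e+01,  4.65655482e+01,  1.59931689e-02,
       -9.61072988e-05, -1.01712638e-07]), 'ee_pos': array([ 0.12735418, -0.53483398,  0.2306404 ]), 'tcp_rot': array([-1.79929013e+02,  1.63395408e-03,  1.33956222e+01]), 'wrist_force': array([ 0.37787144, -0.30803386,  0.22142074]), 'torque': array([-0.04732947,  0.0145552 ,  0.000171  ]), 'grasp_force': 0.0, 'opening': 0.08541691873812511}
```

View pics/top0.png

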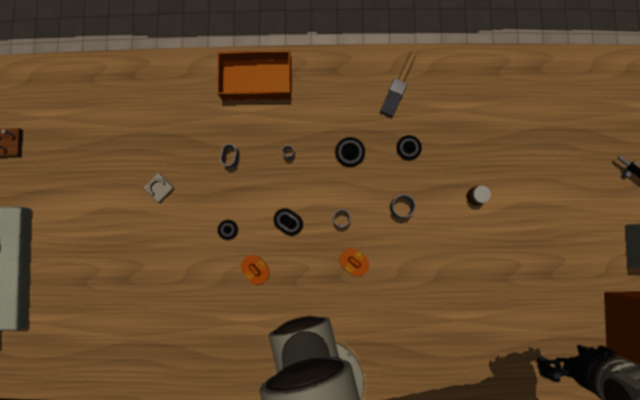

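View pics/side0.png

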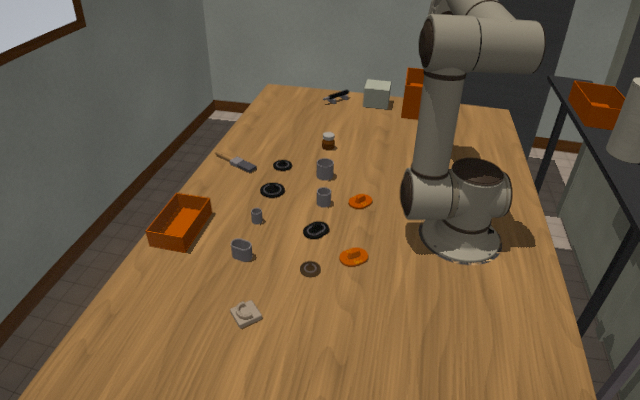

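The top view shows these objects:
- **Rings:** oval (230,156), small (288,152), medium (341,219), large (403,207).
- **Formers:** large (350,152), medium (409,147), small (228,229), oval (288,221).
- **Bystanders:** plaster (158,188), jar (479,195).
- **Decoys:** orange.

The side view agrees.

```bash
cat > h.py <<'E'
from workcell import *
import cv2, numpy as np
def ray(n,uv,z):
    """pixels -> world points on plane height z"""
    c=get_calibration(n); R=cv2.Rodrigues(c['rvec'])[0]; C=-R.T@c['tvec']
    d=(np.atleast_2d(uv)-[c['cx'],c['cy']])/[c['fx'],c['fy']]
    s=d.copy()
    for _ in range(10): s=d/(1+c['k1']*(s**2).sum(1,keepdims=True))
    w=np.c_[s,np.ones(len(s))]@R
    return C+w*((z-C[2])/w[:,2:])
def warp(img,z,n="top",x0=.3,x1=.62,y0=-.2,y1=.3,mm=1.0):
    """orthophoto of plane z: row = -x, col = -y, mm per pixel"""
    c=get_calibration(n); xs=np.arange(x1,x0,-mm/1e3); ys=np.arange(y1,y0,-mm/1e3)
    Y,X=np.meshgrid(ys,xs); P=np.c_[X.ravel(),Y.ravel(),np.full(X.size,z)]
    p,_=cv2.projectPoints(P,c['rvec'],c['tvec'],np.array([[c['fx'],0,c['cx']],[0,c['fy'],c['cy']],[0,0,1.]]),np.array([c['k1'],0,0,0,0.]))
    p=p.reshape(*X.shape,2).astype(np.float32)
    return cv2.remap(img,p[...,0],p[...,1],cv2.INTER_CUBIC)
E
python3 - <<'E'
from h import *
c=get_calibration("top");R=cv2.Rodrigues(c['rvec'])[0];print(-R.T@c['tvec'])
I=np.mean([camera("top") for _ in range(4)],0).astype(np.uint8)
np.save("top.npy",I)
cv2.imwrite("pics/c1.png",cv2.resize(I[128:258,210:430,::-1],None,fx=3.6,fy=3.6,interpolation=cv2.INTER_CUBIC))
g=I.max(2); m=(g<50).astype(np.uint8)
m[:125]=0;m[290:]=0
for k in cv2.findContours(m,cv2.RETR_EXTERNAL,cv2.CHAIN_APPROX_NONE)[0]:
    if cv2.contourArea(k)<60: continue
    p=k.reshape(-1,2).astype(float)
    w=ray("top",p,.008)[:,:2]
    e=cv2.fitEllipse((w*1e3).astype(np.float32)); print(p.mean(0),e)
for n,u,z in(("oval",(230,156),.046),("small",(288,152),.042),("med",(341,219),.05),("large",(403,207),.058),("plaster",(158,188),.028),("jar",(480,195),.06)): print(n,ray("top",u,z))
E
```

```text
[ 0.38160491 -0.02494107  1.21710277]
[633.05555556 246.10185185] ((361.4161071777344, -886.5974731445312), (40.625980377197266, 156.24977111816406), 87.98958587646484)
[227.44444444 229.48148148] ((420.26666259765625, 249.9160919189453), (51.79136657714844, 52.85029220581055), 171.14015197753906)
[287.75342466 221.71232877] ((439.75225830078125, 82.22731018066406), (61.98924255371094, 83.72661590576172), 144.17495727539062)
[ 24.66477273 249.4375    ] ((371.1424865722656, 833.5484008789062), (29.1453857421875, 354.9240417480469), 89.9691162109375)
[407.24444444 201.64444444] ((484.2955322265625, -243.60166931152344), (39.083099365234375, 45.43834686279297), 128.98883056640625)
[472.54347826 198.26086957] ((499.1588134765625, -435.3622131347656), (36.7480583190918, 46.372764587402344), 111.64036560058594)
[629.09859155 170.95774648] ((570.8883056640625, -892.294921875), (44.335933685302734, 62.74433135986328), 165.23410034179688)
[234.20833333 161.375     ] ((617.0601196289062, 238.2834014892578), (31.779598236083984, 61.644805908203125), 79.43225860595703)
[225.95121951 152.46341463] ((637.5195922851562, 252.7810821533203), (23.90021324157715, 48.90034103393555), 68.49085235595703)
[349.72839506 151.7654321 ] ((633.2930297851562, -92.35353088378906), (80.16394805908203, 81.41508483886719), 74.31414031982422)
[408.48529412 147.48529412] ((643.365966796875, -257.416259765625), (65.90984344482422, 68.4305419921875), 56.2707633972168)
[ 15.30769231 147.75824176] ((836.248046875, 1075.7720947265625), (188.30682373046875, 557.4888305664062), 138.1505889892578)
oval [[0.61874257 0.23536318 0.046     ]]
small [[0.62797036 0.07750034 0.042     ]]
med [[ 0.44298387 -0.06351069  0.05      ]]
large [[ 0.47217614 -0.22836593  0.058     ]]
plaster [[0.53640882 0.43958198 0.028     ]]
jar [[ 0.50127769 -0.43500965  0.06      ]]
```

View pics/c1.png

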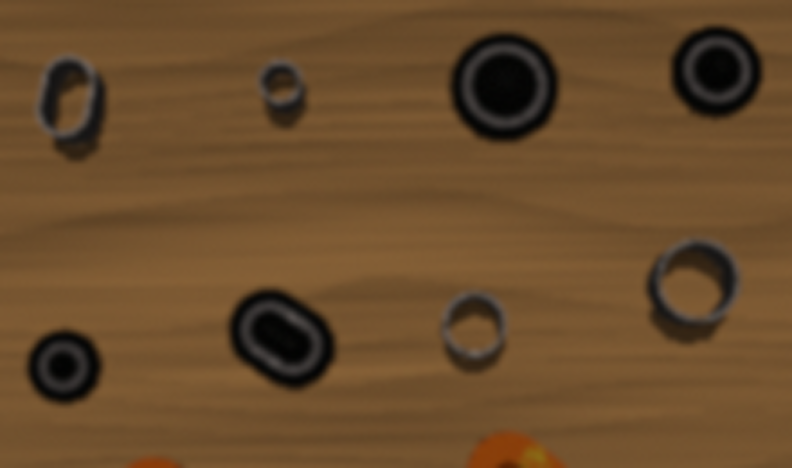

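The crop shows all four rings and formers clearly, with bright rims and grey seat outlines. I'll fit the rims at their heights next, using orthophotos so that the sizes can be checked.

```bash
cat > fit.py <<'E'
from h import *
def hough(o,d,x1,y1,mm,thick=3):
    pass
def rim(I,cxy,z,size,half=.055,mm=.5,thr=None):
    x,y=cxy; o=warp(I,z,x0=x-half,x1=x+half,y0=y-half,y1=y+half,mm=mm).astype(int)
    g=o.max(2); sat=(o.max(2)-o.min(2))/np.maximum(g,1)
    m=((sat<.30)&(g>75)).astype(np.uint8)
    n,l,s,_=cv2.connectedComponentsWithStats(m); i=1+np.argmax(s[1:,4])
    p=np.argwhere(l==i)[:,::-1].astype(np.float32)   # col,row
    h=cv2.convexHull(p)
    e=cv2.fitEllipse(h); r=cv2.minAreaRect(h)
    f=lambda c:(round((x+half)*1e3-c[1]*mm,1),round((y+half)*1e3-c[0]*mm,1))
    out=(o.clip(0,255).astype(np.uint8)).copy(); out[m>0]=(0,255,0)
    # direction of long axis (world yaw from +x): image (col=-y,row=-x)
    b=cv2.boxPoints(r); a,bb=b[1]-b[0],b[2]-b[1]; L=a if np.hypot(*a)>np.hypot(*bb) else bb
    yaw=np.degrees(np.arctan2(-L[0],-L[1]))%180
    return f(e[0]),np.round(np.array(e[1])*mm,1),f(r[0]),np.round(np.array(r[1])*mm,1),round(yaw,1),np.hstack([o.clip(0,255).astype(np.uint8),out])
E
python3 - <<'E'
from fit import *
I=np.load("top.npy"); ims=[]
for n,c,z in(("Roval",(.619,.235),.046),("Rsmall",(.628,.0775),.042),("Rmed",(.443,-.0635),.05),("Rlarge",(.472,-.228),.058),
  ("Fsmall",(.420,.250),.008),("Foval",(.44,.082),.008),("Flarge",(.633,-.092),.008),("Fmed",(.643,-.257),.008)):
    *r,im=rim(I,c,z,0); print(n,*r); ims.append(cv2.resize(im,(396,198))[:,:,::-1][:148+50])
cv2.imwrite("pics/fit.png",cv2.resize(np.vstack([np.hstack(ims[i:i+2]) for i in (0,2,4,6)]),(792,600),interpolation=cv2.INTER_AREA))
E
```

```text
Roval (624.0, 241.2) [44.4 62.7] (623.2, 241.1) [40.3 62.2] 170.5
Rsmall (627.2, 79.7) [21.1 27.5] (622.4, 80.4) [27.9 11.8] 82.5
Rmed (449.0, -65.1) [41.9 45. ] (456.3, -66.6) [45.4 27.2] 77.8
Rlarge (463.3, -245.6) [18.9 39.9] (459.4, -249.3) [ 7.9 39.4] 139.6Traceback (most recent call last):
  File "<stdin>", line 5, in <module>
  File "fit.py", line 8, in rim
    n,l,s,_=cv2.connectedComponentsWithStats(m); i=1+np.argmax(s[1:,4])
                                                     ~~~~~~~~~^^^^^^^^^
    return _wrapfunc(a, 'argmax', axis=axis, out=out, **kwds)
    return bound(*args, **kwds)
ValueError: attempt to get argmax of an empty sequence
```

```bash
sed -i 's/m=((sat.*/m=((sat<.36)\&(g>thr)).astype(np.uint8)/; s/n,l,s,_=.*/l=m;i=1/' fit.py
python3 - <<'E'
from fit import *
I=np.load("top.npy"); ims=[]
for n,c,z,t in(("Roval",(.619,.235),.046,70),("Rsmall",(.628,.0775),.042,70),("Rmed",(.443,-.0635),.05,70),("Rlarge",(.472,-.228),.058,70)):
    *r,im=rim(I,c,z,0,half=.042,thr=t); print(n,*r); ims.append(cv2.resize(im,(396,198))[:,:,::-1])
    
cv2.imwrite("pics/fit.png",np.vstack([np.hstack(ims[i:i+2]) for i in (0,2)]))
g=I.max(2)
for n,(u,v) in dict(Fs=(228,229),Fo=(288,221),Fl=(350,152),Fm=(408,147)).items():
    s=cv2.resize(g[v-22:v+23,u-22:u+23],None,fx=8,fy=8,interpolation=cv2.INTER_CUBIC)
    m=(s<58).astype(np.uint8); k=max(cv2.findContours(m,cv2.RETR_EXTERNAL,cv2.CHAIN_APPROX_NONE)[0],key=cv2.contourArea)
    p=(k.reshape(-1,2)+.5)/8-.5+[u-22,v-22]; w=(ray("top",p,.007)[:,:2]*1e3).astype(np.float32)
    r=cv2.minAreaRect(w);b=cv2.boxPoints(r);a,bb=b[1]-b[0],b[2]-b[1];L=a if np.hypot(*a)>np.hypot(*bb) else bb
    print(n,np.round(cv2.fitEllipse(w)[0],1),np.round(cv2.fitEllipse(w)[1],1),np.round(r[0],1),np.round(r[1],1),np.degrees(np.arctan2(L[1],L[0]))%180, cv2.fitEllipse(w)[2])
E
```

```text
Roval (624.1, 241.3) [45.9 64.4] (623.2, 241.5) [41.7 64.1] 170.1
Rsmall (632.8, 79.1) [32.7 33.7] (633.0, 79.0) [32. 33.] 0.0
Rmed (446.6, -64.4) [47.8 49. ] (446.0, -64.2) [48.  46.5] 0.0
Rlarge (476.6, -230.1) [61.1 62.6] (476.5, -230.2) [60.  59.5] 0.0
Fs [420.4 250.2] [54.8 55.8] [420.4 250.4] [55.8 54.7] 76.528046 170.33804321289062
Fo [439.9  82.2] [65.  86.6] [440.2  82.5] [84.1 62.2] 54.60756 144.0958709716797
Fl [633.5 -92.3] [83.2 85.3] [633.4 -92.2] [83.1 84.6] 179.19609 77.63863372802734
Fm [ 643.6 -257.7] [69.8 71.9] [ 644.  -257.7] [70.4 71. ] 130.01218 63.121273040771484
```

View pics/fit.png

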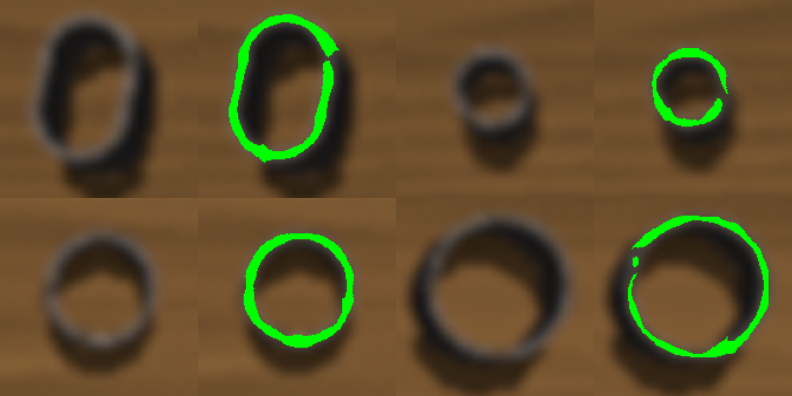

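The fits agree with the given sizes. Positions in mm:

| Size | Ring centre | Former centre |
|---|---|---|
| Large | (476.5,-230) | (633.4,-92.2) |
| Medium | (446,-64) | (643.7,-257.7) |
| Small | (633,79) | (420.4,250.3) |
| Oval | (623,241), yaw 170° | (440,82.3), yaw 54° |

I'll move the large ring first, turning the tool to yaw 90.

Units first: shifts go in shares of 80 cm and turns go in shares of 4 rad. So 34.9 cm is 0.4363, 30.5 cm is 0.3813, 1.337 rad is 0.3343.

Call:
servo_tool(moves=[[0.4363, 0.3813, -0.075, 0.3343], [0.4363, 0.3813, -0.075, 0.3343], [0.4363, 0.3813, -0.075, 0.3343], [0.4363, 0.3813, -0.075, 0.3343], [0.4363, 0.3813, -0.075, 0.3343], [0.4363, 0.3813, -0.075, 0.3343], [0.4363, 0.3813, -0.075, 0.3343], [0.4363, 0.3813, -0.075, 0.3343], [0.4363, 0.3813, -0.075, 0.3343], [0.4363, 0.3813, -0.075, 0.3343], [0.4363, 0.3813, -0.075, 0.3343], [0.4363, 0.3813, -0.075, 0.3343], [0.4363, 0.3813, -0.075, 0.3343], [0.4363, 0.3813, -0.075, 0.3343], [0.4363, 0.3813, -0.075, 0.3343], [0.4363, 0.3813, -0.075, 0.3343], [0.4363, 0.3813, -0.075, 0.3343], [0.4363, 0.3813, -0.075, 0.3343]], claw=0, force=30)

```text
time: 1.8
ee_pos: [0.4759, -0.2308, 0.1716]
tcp_rot: [180.0, 0.0, 89.9]
wrist_force: [0.8, 0.2, 0.1]
opening: 0.0853
grasp_force: 0.0
```

Call:
servo_tool(moves=[[0, 0.0013, -0.0375, 0], [0, 0.0013, -0.075, 0], [0, 0.0013, -0.1125, 0], [0, 0.0013, -0.1375, 0], [0, 0.0013, -0.1563, 0], [0, 0.0013, -0.175, 0], [0, 0.0013, -0.1875, 0], [0, 0.0013, -0.2, 0], [0, 0.0013, -0.2, 0], [0, 0.0013, -0.2, 0]])

```text
time: 2.63
ee_pos: [0.4763, -0.2292, 0.0114]
tcp_rot: [-180.0, -0.0, 90.0]
wrist_force: [0.1, 0.1, 0.4]
opening: 0.0857
grasp_force: 0.0
```

Call:
servo_tool(moves=[[0, 0, 0, 0], [0, 0, 0, 0], [0, 0, 0, 0], [0, 0, 0, 0], [0, 0, 0, 0], [0, 0, 0, 0], [0, 0, 0, 0], [0, 0, 0, 0], [0, 0, 0, 0], [0, 0, 0, 0]], claw=1, force=30)

```text
time: 3.47
ee_pos: [0.4771, -0.2293, 0.0125]
tcp_rot: [179.9, 0.1, 90.0]
wrist_force: [-0.2, -0.1, 6.2]
opening: 0.0604
grasp_force: 32.8
```

To row units: 15.7 cm is 0.1963, 13.8 cm is 0.1725.

Call:
servo_tool(moves=[[0, 0, 0.0125, 0], [0, 0, 0.0313, 0], [0, 0, 0.0625, 0], [0, 0, 0.1, 0], [0, 0, 0.1375, 0], [0.0375, 0.0338, 0.15, 0], [0.075, 0.0675, 0.15, 0], [0.1125, 0.1, 0.15, 0], [0.15, 0.1313, 0.15, 0], [0.175, 0.1538, 0.15, 0], [0.1963, 0.1725, 0.15, 0], [0.1963, 0.1725, 0.15, 0], [0.1963, 0.1725, 0.15, 0], [0.1963, 0.1725, 0.15, 0]])

```text
time: 4.63
ee_pos: [0.633, -0.0912, 0.1312]
tcp_rot: [-179.9, 0.0, 90.0]
wrist_force: [-1.6, -0.1, -1.8]
opening: 0.0602
grasp_force: 34.0
```

Run:
```python
from h import *
I=camera("side"); T=camera("top")
cv2.imwrite("pics/s1.png",np.hstack([cv2.resize(I[60:260,180:420,::-1],(400,333)),cv2.resize(T[100:220,290:434,::-1],(400,333))]))
print(get_obs()['q'],get_obs()['opening'])
```

```text
[-8.24278346e+00  1.65205276e+01  1.23297228e+01  8.58214727e+01
 -7.45158452e-03  8.18091608e+01] 0.060706081411505346
```

View pics/s1.png

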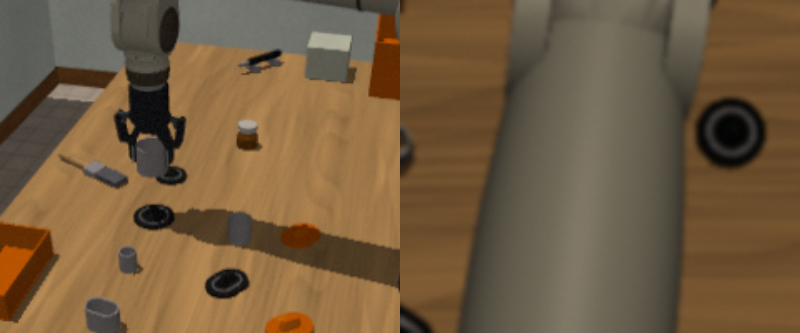

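The large ring is held upright over its former and the wrist force is normal, so I'll set it down.

To row units: -11 cm is -0.1375, -10.8 cm is -0.135.

Call:
servo_tool(moves=[[0, 0, -0.0313, 0], [0, 0, -0.0625, 0], [0, 0, -0.0875, 0], [0, 0, -0.1063, 0], [0, 0, -0.1188, 0], [0, 0, -0.1275, 0], [0, 0, -0.1325, 0], [0, 0, -0.135, 0], [0, 0, -0.1375, 0], [0, 0, -0.1375, 0], [0, 0, -0.1375, 0], [0, 0, -0.1375, 0]])

```text
time: 5.73
ee_pos: [0.6338, -0.091, 0.0219]
tcp_rot: [180.0, 0.0, 90.0]
wrist_force: [-0.0, 0.3, -2.6]
opening: 0.0604
grasp_force: 34.0
```

To row units: -0.15 cm is -0.0019, -0.1 cm is -0.0013.

Call:
servo_tool(moves=[[0, 0, -0.0006, 0], [0, 0, -0.0013, 0], [0, 0, -0.0019, 0], [0, 0, -0.0019, 0], [0, 0, -0.0019, 0]])

```text
time: 6.15
ee_pos: [0.6336, -0.091, 0.0205]
tcp_rot: [180.0, 0.0, 90.0]
wrist_force: [-2.9, 0.7, 5.7]
opening: 0.0602
grasp_force: 34.5
```

Call:
servo_tool(moves=[[0, 0, 0, 0], [0, 0, 0, 0], [0, 0, 0, 0], [0, 0, 0, 0], [0, 0, 0, 0], [0, 0, 0, 0]], claw=0)

```text
time: 6.65
ee_pos: [0.6334, -0.091, 0.0197]
tcp_rot: [-180.0, -0.0, 90.0]
wrist_force: [1.2, 0.6, 0.9]
opening: 0.0854
grasp_force: 0.0
```

To row units: -18.8 cm is -0.235, 1.2 cm is 0.015.

Call:
servo_tool(moves=[[0, 0, 0.0125, 0], [0, 0, 0.0375, 0], [0, 0, 0.075, 0], [0, 0, 0.1125, 0], [0, 0, 0.15, 0], [-0.05, 0.0075, 0.175, 0], [-0.1, 0.015, 0.175, 0], [-0.15, 0.0225, 0.175, 0], [-0.2, 0.03, 0.175, 0], [-0.235, 0.0338, 0.175, 0], [-0.235, 0.0338, 0.175, 0], [-0.235, 0.0338, 0.15, 0], [-0.235, 0.0338, 0.125, 0], [-0.235, 0.0338, 0.125, 0], [-0.235, 0.0338, 0.125, 0]])

```text
time: 7.9
ee_pos: [0.4451, -0.064, 0.1201]
tcp_rot: [-179.9, -0.0, 90.0]
wrist_force: [-0.5, 0.4, 0.6]
opening: 0.0853
grasp_force: 0.0
```

To row units: -10.7 cm is -0.1338, -10.3 cm is -0.1288.

Call:
servo_tool(moves=[[0.0013, 0, -0.0375, 0], [0.0013, 0, -0.075, 0], [0.0013, 0, -0.1, 0], [0.0013, 0, -0.1188, 0], [0.0013, 0, -0.1288, 0], [0.0013, 0, -0.1338, 0], [0.0013, 0, -0.1338, 0], [0.0013, 0, -0.1338, 0]])

```text
time: 8.57
ee_pos: [0.4472, -0.0641, 0.0141]
tcp_rot: [179.9, 0.0, 90.0]
wrist_force: [-0.6, 0.1, -0.8]
opening: 0.0854
grasp_force: 0.0
```

Call:
servo_tool(moves=[[0, 0, 0, 0], [0, 0, 0, 0], [0, 0, 0, 0], [0, 0, 0, 0], [0, 0, 0, 0], [0, 0, 0, 0], [0, 0, 0, 0], [0, 0, 0, 0], [0, 0, 0, 0], [0, 0, 0, 0]], claw=1)

```text
time: 9.4
ee_pos: [0.4469, -0.0641, 0.0136]
tcp_rot: [179.9, 0.0, 90.0]
wrist_force: [-1.9, 1.0, 5.6]
opening: 0.0466
grasp_force: 30.7
```

To row units: 19.7 cm is 0.2463, -19.3 cm is -0.2413.

Call:
servo_tool(moves=[[0, 0, 0.0125, 0], [0, 0, 0.0313, 0], [0, 0, 0.0625, 0], [0, 0, 0.1, 0], [0, 0, 0.1375, 0], [0.0313, -0.0313, 0.15, 0], [0.0625, -0.0625, 0.15, 0], [0.0938, -0.0938, 0.15, 0], [0.125, -0.125, 0.15, 0], [0.1563, -0.1563, 0.15, 0], [0.1875, -0.1875, 0.15, 0], [0.2188, -0.215, 0.15, 0], [0.2463, -0.2413, 0.15, 0], [0.2463, -0.2413, 0.15, 0], [0.2463, -0.2413, 0.15, 0], [0.2463, -0.2413, 0.15, 0]])

```text
time: 10.73
ee_pos: [0.643, -0.2568, 0.1325]
tcp_rot: [-179.9, -0.0, 90.0]
wrist_force: [-0.2, 0.8, -1.9]
opening: 0.0466
grasp_force: 31.8
```

To row units: -11 cm is -0.1375, -10.8 cm is -0.135.

Call:
servo_tool(moves=[[0, 0, -0.0313, 0], [0, 0, -0.0625, 0], [0, 0, -0.0875, 0], [0, 0, -0.1063, 0], [0, 0, -0.1188, 0], [0, 0, -0.1275, 0], [0, 0, -0.1325, 0], [0, 0, -0.135, 0], [0, 0, -0.1375, 0], [0, 0, -0.1375, 0], [0, 0, -0.1375, 0]])

```text
time: 11.65
ee_pos: [0.6437, -0.2572, 0.0235]
tcp_rot: [180.0, 0.0, 90.0]
wrist_force: [-0.0, 0.4, -0.8]
opening: 0.0463
grasp_force: 31.9
```

To row units: -0.2 cm is -0.0025, -0.15 cm is -0.0019.

Call:
servo_tool(moves=[[0, 0, -0.0006, 0], [0, 0, -0.0013, 0], [0, 0, -0.0019, 0], [0, 0, -0.0025, 0], [0, 0, -0.0025, 0], [0, 0, -0.0025, 0]])

```text
time: 12.15
ee_pos: [0.6436, -0.2571, 0.0217]
tcp_rot: [180.0, 0.0, 90.0]
wrist_force: [-2.2, 0.8, 5.3]
opening: 0.0468
grasp_force: 32.4
```

Call:
servo_tool(moves=[[0, 0, 0, 0], [0, 0, 0, 0], [0, 0, 0, 0], [0, 0, 0, 0], [0, 0, 0, 0], [0, 0, 0, 0]], claw=0)

```text
time: 12.65
ee_pos: [0.6434, -0.257, 0.0206]
tcp_rot: [-180.0, -0.0, 90.0]
wrist_force: [0.4, 0.0, 0.1]
opening: 0.0852
grasp_force: 0.0
```

To row units: 33.6 cm is 0.42, 31 cm is 0.3875.

Call:
servo_tool(moves=[[0, 0, 0.0125, 0], [0, 0, 0.0375, 0], [0, 0, 0.075, 0], [0, 0, 0.1125, 0], [0, 0, 0.15, 0], [-0.0025, 0.0375, 0.175, 0], [-0.005, 0.0875, 0.175, 0], [-0.0063, 0.1375, 0.175, 0], [-0.0075, 0.1875, 0.175, 0], [-0.0088, 0.2375, 0.175, 0], [-0.01, 0.2875, 0.175, 0], [-0.0113, 0.3375, 0.175, 0], [-0.0125, 0.3875, 0.175, 0], [-0.0138, 0.42, 0.175, 0], [-0.0138, 0.42, 0.15, 0], [-0.0138, 0.42, 0.125, 0], [-0.0138, 0.42, 0.125, 0], [-0.0138, 0.42, 0.125, 0]])

```text
time: 14.15
ee_pos: [0.6318, 0.079, 0.1207]
tcp_rot: [-179.9, 0.0, 90.0]
wrist_force: [-0.5, -0.2, 0.7]
opening: 0.0856
grasp_force: 0.0
```

Call:
servo_tool(moves=[[0.0013, 0, -0.0375, 0], [0.0013, 0, -0.075, 0], [0.0013, 0, -0.1, 0], [0.0013, 0, -0.1188, 0], [0.0013, 0, -0.1313, 0], [0.0013, 0, -0.1375, 0], [0.0013, 0, -0.1375, 0], [0.0013, 0, -0.1375, 0]])

```text
time: 14.82
ee_pos: [0.6342, 0.0789, 0.0122]
tcp_rot: [179.9, -0.0, 90.0]
wrist_force: [0.6, 1.1, 0.6]
opening: 0.0854
grasp_force: 0.0
```

Call:
servo_tool(moves=[[0, 0, 0, 0], [0, 0, 0, 0], [0, 0, 0, 0], [0, 0, 0, 0], [0, 0, 0, 0], [0, 0, 0, 0], [0, 0, 0, 0], [0, 0, 0, 0], [0, 0, 0, 0], [0, 0, 0, 0], [0, 0, 0, 0]], claw=1)

```text
time: 15.73
ee_pos: [0.6337, 0.079, 0.0114]
tcp_rot: [180.0, -0.0, 90.0]
wrist_force: [-1.0, 0.5, 5.1]
opening: 0.0331
grasp_force: 30.0
```

To row units: -21.3 cm is -0.2663, -20 cm is -0.25.

Call:
servo_tool(moves=[[0, 0, 0.0125, 0], [0, 0, 0.0313, 0], [0, 0, 0.0625, 0], [0, 0, 0.1, 0], [0, 0, 0.1375, 0], [-0.0375, 0.03, 0.15, 0], [-0.075, 0.06, 0.15, 0], [-0.1125, 0.09, 0.15, 0], [-0.15, 0.12, 0.15, 0], [-0.1875, 0.15, 0.15, 0], [-0.225, 0.18, 0.15, 0], [-0.25, 0.2, 0.15, 0], [-0.2663, 0.2138, 0.15, 0], [-0.2663, 0.2138, 0.15, 0], [-0.2663, 0.2138, 0.15, 0], [-0.2663, 0.2138, 0.15, 0]])

```text
time: 17.07
ee_pos: [0.4208, 0.2498, 0.131]
tcp_rot: [180.0, 0.0, 90.0]
wrist_force: [1.0, -0.2, -2.6]
opening: 0.0331
grasp_force: 30.3
```

To row units: -11.2 cm is -0.14, -11.15 cm is -0.1394.

Call:
servo_tool(moves=[[0, 0, -0.0313, 0], [0, 0, -0.0625, 0], [0, 0, -0.0875, 0], [0, 0, -0.1063, 0], [0, 0, -0.1188, 0], [0, 0, -0.1275, 0], [0, 0, -0.1325, 0], [0, 0, -0.135, 0], [0, 0, -0.1375, 0], [0, 0, -0.1375, 0], [0, 0, -0.1388, 0], [0, 0, -0.1394, 0], [0, 0, -0.14, 0], [0, 0, -0.14, 0]])

```text
time: 18.23
ee_pos: [0.4207, 0.2502, 0.0194]
tcp_rot: [180.0, -0.0, 90.0]
wrist_force: [-0.8, -0.5, 3.5]
opening: 0.0327
grasp_force: 30.6
```

Call:
servo_tool(moves=[[0, 0, 0, 0], [0, 0, 0, 0], [0, 0, 0, 0], [0, 0, 0, 0], [0, 0, 0, 0], [0, 0, 0, 0]], claw=0)

```text
time: 18.73
ee_pos: [0.4204, 0.25, 0.0188]
tcp_rot: [-180.0, -0.0, 90.0]
wrist_force: [-1.0, 0.6, -0.1]
opening: 0.0852
grasp_force: 0.0
```

To row units: 20.2 cm is 0.2525, 18 cm is 0.225, 1.4 rad is 0.35.

Call:
servo_tool(moves=[[0, 0, 0.0125, 0], [0, 0, 0.0375, 0], [0, 0, 0.075, 0], [0, 0, 0.1125, 0], [0, 0, 0.15, 0], [0.0375, 0, 0.15, 0.025], [0.075, -0.0025, 0.15, 0.055], [0.1125, -0.005, 0.15, 0.085], [0.15, -0.0075, 0.15, 0.115], [0.1875, -0.01, 0.15, 0.145], [0.225, -0.0113, 0.15, 0.175], [0.2525, -0.0113, 0.15, 0.205], [0.2525, -0.0113, 0.15, 0.235], [0.2525, -0.0113, 0.15, 0.265], [0.2525, -0.0113, 0.15, 0.295], [0.2525, -0.0113, 0.15, 0.325], [0.2525, -0.0113, 0.15, 0.35], [0.2525, -0.0113, 0.15, 0.35], [0.2525, -0.0113, 0.15, 0.35]])

```text
time: 20.32
ee_pos: [0.6225, 0.241, 0.1393]
tcp_rot: [180.0, 0.0, 170.0]
wrist_force: [0.2, 0.0, 0.6]
opening: 0.0858
grasp_force: 0.0
```

Call:
servo_tool(moves=[[0.0006, 0, -0.0375, 0], [0.0006, 0, -0.075, 0], [0.0006, 0, -0.1, 0], [0.0006, 0, -0.1188, 0], [0.0006, 0, -0.1375, 0], [0.0006, 0, -0.15, 0], [0.0006, 0, -0.1575, 0], [0.0006, 0, -0.1575, 0], [0.0006, 0, -0.1575, 0]])

```text
time: 21.07
ee_pos: [0.6231, 0.241, 0.0134]
tcp_rot: [180.0, 0.0, 170.2]
wrist_force: [-0.7, -0.2, 0.5]
opening: 0.0856
grasp_force: 0.0
```

Call:
servo_tool(moves=[[0, 0, 0, 0], [0, 0, 0, 0], [0, 0, 0, 0], [0, 0, 0, 0], [0, 0, 0, 0], [0, 0, 0, 0], [0, 0, 0, 0], [0, 0, 0, 0], [0, 0, 0, 0], [0, 0, 0, 0], [0, 0, 0, 0]], claw=1)

```text
time: 21.98
ee_pos: [0.6233, 0.241, 0.0136]
tcp_rot: [180.0, 0.1, 170.2]
wrist_force: [0.1, -0.8, 6.7]
opening: 0.04
grasp_force: 31.0
```

To row units: -18.3 cm is -0.2288, -16 cm is -0.2, -2.02 rad is -0.505.

Call:
servo_tool(moves=[[0, 0, 0.0125, 0], [0, 0, 0.0313, 0], [0, 0, 0.0625, 0], [0, 0, 0.1, -0.03], [0, 0, 0.1375, -0.06], [-0.025, -0.0213, 0.15, -0.09], [-0.05, -0.0438, 0.15, -0.12], [-0.075, -0.065, 0.15, -0.15], [-0.1, -0.0863, 0.15, -0.18], [-0.125, -0.1088, 0.15, -0.21], [-0.15, -0.13, 0.15, -0.24], [-0.175, -0.1513, 0.15, -0.27], [-0.2, -0.1738, 0.15, -0.3], [-0.2288, -0.1988, 0.15, -0.33], [-0.2288, -0.1988, 0.15, -0.36], [-0.2288, -0.1988, 0.15, -0.39], [-0.2288, -0.1988, 0.15, -0.42], [-0.2288, -0.1988, 0.15, -0.45], [-0.2288, -0.1988, 0.15, -0.48], [-0.2288, -0.1988, 0.15, -0.505]])

```text
time: 23.65
ee_pos: [0.4397, 0.082, 0.1332]
tcp_rot: [-180.0, -0.0, 54.1]
wrist_force: [0.7, -0.1, -1.5]
opening: 0.0397
grasp_force: 30.7
```

Call:
servo_tool(moves=[[0, 0, 0, 0], [0, 0, 0, 0], [0, 0, 0, 0]])

```text
time: 23.9
ee_pos: [0.4398, 0.082, 0.1329]
tcp_rot: [-180.0, -0.0, 54.7]
wrist_force: [-0.7, 0.7, -1.3]
opening: 0.0396
grasp_force: 30.8
```

Call:
servo_tool(moves=[[0, 0, -0.0313, 0], [0, 0, -0.0625, 0], [0, 0, -0.0875, 0], [0, 0, -0.1063, 0], [0, 0, -0.1188, 0], [0, 0, -0.1275, 0], [0, 0, -0.1325, 0], [0, 0, -0.135, 0], [0, 0, -0.1375, 0], [0, 0, -0.1375, 0], [0, 0, -0.1388, 0], [0, 0, -0.1394, 0], [0, 0, -0.14, 0], [0, 0, -0.14, 0]])

```text
time: 25.07
ee_pos: [0.4403, 0.0821, 0.0216]
tcp_rot: [180.0, -0.0, 54.5]
wrist_force: [-1.6, 1.2, 4.6]
opening: 0.0397
grasp_force: 31.3
```

Contact is felt, so I'll release, lift and move back out of the cameras' view.

Call:
servo_tool(moves=[[0, 0, 0, 0], [0, 0, 0, 0], [0, 0, 0, 0], [0, 0, 0, 0], [0, 0, 0, 0], [0, 0, 0, 0]], claw=0)

```text
time: 25.57
ee_pos: [0.4399, 0.082, 0.0207]
tcp_rot: [-180.0, 0.0, 54.5]
wrist_force: [-0.8, -0.3, -0.3]
opening: 0.0855
grasp_force: 0.0
```

To row units: -52 cm is -0.65, -48 cm is -0.6.

Call:
servo_tool(moves=[[0, 0, 0.0125, 0], [0, 0, 0.0375, 0], [0, 0, 0.075, 0], [0, 0, 0.1125, 0], [0, 0, 0.1625, 0], [0, 0, 0.2125, 0], [0, 0, 0.25, 0], [-0.025, -0.05, 0.25, 0], [-0.05, -0.1, 0.25, 0], [-0.075, -0.15, 0.25, 0], [-0.1, -0.2, 0.25, 0], [-0.125, -0.25, 0.25, 0], [-0.1625, -0.3, 0.25, 0], [-0.2, -0.35, 0.25, 0], [-0.2375, -0.4, 0.25, 0], [-0.275, -0.45, 0.25, 0], [-0.3125, -0.5, 0.25, 0], [-0.35, -0.55, 0.25, 0], [-0.375, -0.6, 0.25, 0], [-0.375, -0.65, 0.25, 0]])

```text
time: 27.23
ee_pos: [0.1593, -0.3811, 0.2223]
tcp_rot: [179.9, 0.1, 54.4]
wrist_force: [2.1, 1.2, 0.0]
opening: 0.0857
grasp_force: 0.0
```

Run:
```python
from fit import *
I=np.mean([camera("top") for _ in range(4)],0).astype(np.uint8); S=camera("side")
np.save("top2.npy",I); print(get_obs()['ee_pos'])
a=cv2.resize(I[128:258,210:430,::-1],(792,468),interpolation=cv2.INTER_CUBIC)
cv2.imwrite("pics/end_top.png",a)
cv2.imwrite("pics/end_side.png",cv2.resize(S[120:300,200:400,::-1],(660,594),interpolation=cv2.INTER_CUBIC))
for n,c,z in(("Roval",(.440,.0823),.054),("Rsmall",(.4204,.2503),.05),("Rmed",(.6437,-.2577),.058),("Rlarge",(.6334,-.0922),.066)):
    *r,im=rim(I,c,z,0,half=.042,thr=70); print(n,*r)
```

```text
[ 0.16158802 -0.37977178  0.22114805]
Roval (439.4, 81.7) [45.1 62.7] (440.0, 81.3) [59.9 41.6] 52.4Traceback (most recent call last):
  File "<stdin>", line 8, in <module>
  File "fit.py", line 11, in rim
    e=cv2.fitEllipse(h); r=cv2.minAreaRect(h)
cv2.error: OpenCV(4.12.0) /io/opencv/modules/imgproc/src/shapedescr.cpp:361: error: (-201:Incorrect size of input array) There should be at least 5 points to fit the ellipse in function 'fitEllipseNoDirect'
```

View pics/end_top.png

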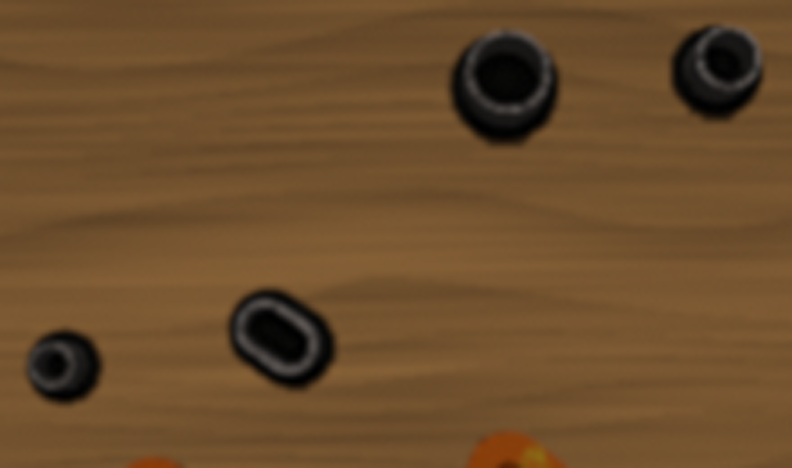

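View pics/end_side.png

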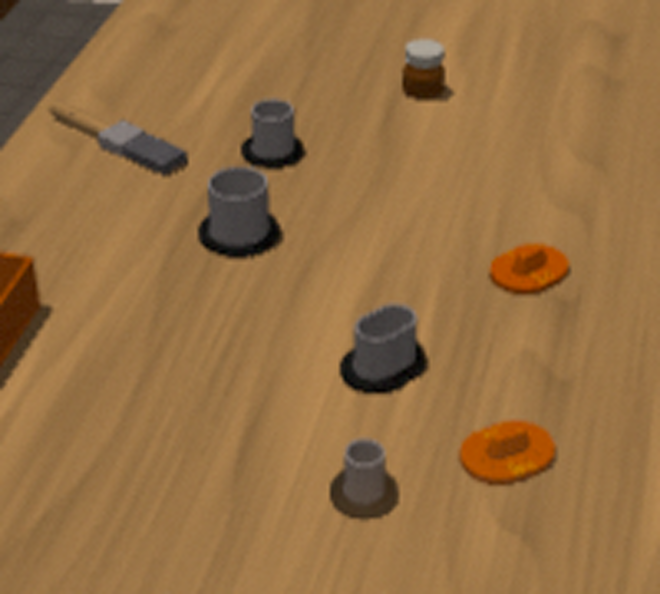

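Both views show every ring upright and concentric on its own former, and the jar hasn't moved. I'll measure the rim centres once more at a lower brightness threshold before handing in.

Run:
```python
from fit import *
I=np.load("top2.npy")
for n,c,z in(("Roval",(.440,.0823),.054),("Rsmall",(.4204,.2503),.05),("Rmed",(.6437,-.2577),.058),("Rlarge",(.6334,-.0922),.066)):
  for t in (50,58,64):
    try: *r,im=rim(I,c,z,0,half=.036,thr=t); print(n,t,*r)
    except Exception: print(n,t,"none")
```

```text
Roval 50 (439.3, 81.5) [47.7 66.3] (439.8, 81.5) [64.5 44.5] 53.1
Roval 58 (439.2, 81.7) [47.  65.1] (439.9, 81.3) [63.  43.5] 52.1
Roval 64 (439.2, 81.8) [46.1 64. ] (439.9, 81.4) [61.7 42.5] 52.1
Rsmall 50 (421.0, 250.3) [34.4 36.3] (419.9, 250.6) [33.  33.5] 90.0
Rsmall 58 (421.1, 251.0) [32.9 34.9] (421.8, 252.3) [29.5 32.9] 159.3
Rsmall 64 (421.2, 251.3) [32.  33.6] (423.1, 254.0) [26.1 32.5] 147.5
Rmed 50 (643.2, -257.2) [48.6 50.8] (643.0, -257.7) [47.5 49. ] 90.0
Rmed 58 (643.5, -257.4) [47.9 49.8] (643.8, -258.0) [48.9 45. ] 84.5
Rmed 64 (643.7, -257.7) [47.1 49.1] (644.1, -258.3) [48.6 43.9] 82.3
Rlarge 50 (632.8, -92.3) [63.  64.5] (632.5, -92.6) [62.6 62.8] 172.9
Rlarge 58 (633.2, -92.4) [62.3 63.5] (633.0, -92.9) [61.2 61.6] 174.6
Rlarge 64 (633.5, -92.7) [61.8 62.6] (633.3, -92.5) [60.  61.6] 169.1
```

All rings sit within about 1 mm of their former centres, with the oval about 2° off.

```bash
python3 -c "
from workcell import *
print(job_done())"
```

```text
the job is handed in; nothing more can be done
None
```

All four rings stand upright on their own formers, centred to about 1 mm by the final camera measurement with the oval within about 2°, and the job is handed in; no verdict came back.

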